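# Pull the stove blowpipe from its jarrito and press it shut on the board

### The job

Make room on the round wooden board: slide the orange lid off it and onto the cork trivet beside it, lying flat. Then pull the telescopic blowpipe straight up out of its jarrito, stand it upright on the board, thick end down, and press it shut, the thinnest tube fully home first and then the middle one, leaving it standing there closed. Leave everything else standing where it is: the blowpipe and the clutter must not be knocked over.

Things in the scene. Friction and masses are not known exactly. Their poses are not given: they have to be found in the camera images.
- board: round light-wood board, 180 mm across and 12 mm thick, fixed to the table; origin at the centre of its underside, on the table
- trivet: thin round cork trivet, 160 mm across and 4 mm thick, fixed to the table to the left or right of the board, at least 10 mm of table between them; origin at the centre of its underside, on the table
- lid_center (a point): centre of the orange lid, a stiff disc 110 mm across and 26 mm thick, 140 g, with a flip-top spout standing 10 mm higher on one side of its top; it starts lying flat on the board (its underside 13 mm below this point); z up
- pipe: thick tube of the blowpipe: steel, 38 mm across, 110 mm tall, with a dark foot cap 50 mm across and 12 mm high; the whole pipe weighs about 0.3 kg and starts upright, foot down, loose in jarrito_a. Origin at the centre of the foot's underside, z along the pipe towards the mouthpiece. The middle tube is 30 mm across, the thin one 22 mm; each stands 50 mm out of the next when fully out
- mouthpiece (a point): centre of the dark wooden mouthpiece that tops the thin tube: a cylinder 31 mm across and 34 mm high (17 mm above and below this point), flat on top; 227 mm above the foot's underside when the pipe is fully out, 127 mm when fully shut
- pipe_thin (a joint): how far the thin tube is pushed into the middle tube, m: 0 fully out, 0.05 fully home (mouthpiece on the middle tube's rim); starts 0 to 0.01; slides with 4 N of friction and stays where it is left
- pipe_mid (a joint): how far the middle tube is pushed into the thick tube, m: 0 fully out, 0.05 fully home; starts 0 to 0.01; slides with 10 N of friction and stays where it is left, so a push on the mouthpiece moves the thin tube first
- jarrito_a: brown glazed jarrito holding the blowpipe, loose, 0.55 kg, 88 mm tall, 94 mm across at the belly, mouth 78 mm and waist (70 mm up) 72 mm wide inside, inner floor 6 mm up, with an ear handle reaching 71 mm from the axis on its +y side; origin at the centre of its underside
- jarrito_b: the same jarrito, loose, holding the tongs; beside the board, on the side away from the trivet; origin at the centre of its underside
- tongs_center (a point): point on the axis of the steel tongs clipped shut, standing in jarrito_b: 100 mm above their lower end; 40 by 34 mm across at the foot, top 96 mm above this point
- bottle: green glass bottle with a cork, loose, 60 mm across and 275 mm tall, standing about 100 mm from the jarrito of the blowpipe; origin at the centre of its underside
- molcajete: grey stone mortar with its pestle, loose, 156 mm across and 130 mm tall overall, 2.2 kg; origin at the centre of its underside
- salt_jar: white ceramic jar with a cork lid, loose, 68 mm across, 85 mm tall; origin at the centre of its underside
Not all that is in view belongs to the job. What is shaped like the part that bears lid_center but blue or green is not meant.

How it is judged (in metres and radians):
On the way, in this order (a step that is already met when the one before it is completed fails the run):
1. the lid lies flat on the trivet, off the board (horizontal distance between lid_center and trivet below 0.045 m and height (world z) of lid_center below 0.021 m and angle between lid_center's own z axis and vertical below 0.1 rad), for 0.2 s.
2. the blowpipe is pulled clear of its jarrito, upright (z of pipe in the frame of jarrito_a above 0.085 m and angle between pipe's own z axis and vertical below 0.5 rad), for 0.1 s.
3. the blowpipe stands upright on the board, foot down (horizontal distance between pipe and board below 0.075 m and height (world z) of pipe below 0.016 m and angle between pipe's own z axis and vertical below 0.1 rad), for 0.2 s.
4. the thin tube is fully home while the middle tube is still out (value of joint pipe_thin above 0.046 m and value of joint pipe_mid below 0.025 m).
At the end, for the whole second after the job is handed in: Both tubes are home (each pushed in at least 46 of 50 mm); the pipe stands still and upright (within 0.1 rad) on the board, its axis within 75 mm of the board's centre; the lid lies flat on the trivet, its centre within 45 mm of the trivet's; the clutter is where it was (all of step 1 and all of step 3 and value of joint each of pipe_thin, pipe_mid above 0.046 m and height (world z) of pipe above 0.008 m and linear speed of pipe below 0.02 m/s); the robot touches nothing.
It fails at once if the blowpipe falls over (angle between pipe's own z axis and vertical above 0.8 rad).
It fails at once if a jarrito, the tongs or the bottle is knocked over (angle between any of jarrito_a, jarrito_b, bottle's own z axis and vertical above 0.4 rad or angle between tongs_center's own z axis and vertical above 0.6 rad).
It fails at once if a bystander or the jarrito is pushed away from its place (distance of any of jarrito_a, jarrito_b, bottle, molcajete, salt_jar from where it was at the start of the episode above 0.05 m).
It also fails if it takes over 67 s, if anything falls off the work surface, if the arm or the gripper's body presses on something with over 40 N, if the wrist force passes 120 N, or if a joint passes its speed limit or range.

### The arm

A 6-joint arm with a two-finger parallel gripper is mounted at the origin on the work surface. World frame = base frame: x ahead of the robot, y to its left, z up, the work surface at z = 0. Lengths are in m, angles in degrees, forces in N, time in s.
With the tool pointing down it reaches from about 0.275 to 0.85 m from the base axis. Payload 5.2 kg.
Tool frame: the origin (TCP) lies on the centre line of the jaws, within the pads' length; the fingertips stand 11 mm ahead of it and the grasp point (between the pads) lies 8 mm behind it; y points along the fingers, z is the direction in which the jaws open and shut, and the axes are right-handed (so a half turn about y gives the same grasp; the last joint's range is limited). The gripper opens to 85 mm and grips with 20 to 120 N. Pads are 22 mm wide; open, the fingers measure 114 mm over their backs; the gripper's body (76 mm by 85 mm) begins 54 mm behind the grasp point. The pads swing forward as they close: fully open they stand 13 mm farther back than shut.
Start: joints at [-82.093, 14.817, 87.949, -0, 77.235, -11.62], TCP at [0.184, -0.518, 0.242] pointing down, gripper open.
Joint ranges: [-179.93, 179.93], [-52.35, 119.4], [10.71, 147.94], [-69.91, 249.91], [12.55, 155.21], [-178.61, 178.61]. Speed limits (degrees/s): [147.25, 147.25, 180, 180, 180, 180].

### API

Orientations are given as [roll, pitch, yaw] about the fixed x, y, z axes, in that order (R = Rz(yaw) Ry(pitch) Rx(roll)).
In Python, from workcell import ctrl, snapshot gives the robot as it stands.
- The arm moves only by the tool apply_moves, never from a script. Its argument "commands" is one flat list of numbers, 5 for each row, row after row: the shift along the tool's x, y, z in m, then the turn about the tool's y in degrees, then the finger opening in m, from 0 to 0.0854. In form: [x, y, z, yaw, hand, x, y, z, yaw, hand, ...]. A call has 1 to 8 rows; each row shifts and turns the pose as measured when the row begins, along the tool's axes as they then stand; what a row does not reach is not made up. A row lasts 1/12 s, in which the tool goes at most 41.7 mm and 7.16 degrees, less where a joint would pass 70% of its speed; a pose out of reach is approached as far as the arm can. A call with a gripper value outside its range is refused whole. The fingers move at their own pace and stop on an object; the grip force is fixed at half the most. Time passes only in rows, so rows that do not move let the fingers close. It gives the time, the measured TCP pose, the force and the opening at its end, in the units of the state.
- ctrl.get_obs(): the state, without advancing time (a new reading comes with each control period).
- snapshot(name): name is "side" or "top"; returns a dict with "pixels" (400x640x3 uint8, red, green, blue), "intrinsics" (3x3 intrinsics, pixels), "k1" (the pictures are not rectified: a ray, as slopes to the right and down, at radius r is drawn at 1 + k1 r^2 times it, then the intrinsics apply), "R" (3x3) and "t" (3): a world point X has camera coordinates R X + t. Camera axes: x right, y down, z forward; pixel columns grow to the right and rows downward; lengths in m; the calibration is good to about 2 mm. A picture is of the moment at which its call begins. There is no depth.
- ctrl.job_done(): hands the job in, once; it reports no verdict.
The state is a dict: "t": time; "q": joint angles; "qvel": joint speeds; "joint_torque": joint torques, N m; "tcp_pos": TCP position; "tool_rot": TCP orientation; "force": force on the tool from outside, world axes, zero at the start; "torque": the same for the moment, N m; "gripper_width": finger opening in m.
Only numpy, scipy, OpenCV 4.12 (cv2) and the standard library are available. Lean on these libraries where they do the work, as an engineer would, in place of code of your own. Each camera call takes 0.05 s, during which the arm holds its last target. There are 200 camera calls.

## Working session

There is one attempt and no reset: what is moved stays moved. The work goes in short steps, Python scripts to look and compute and a tool call to move; the robot and the scene stay as the last step left them, time stands still between calls to the robot, and variables do not carry over. Pictures are saved under pics/ and viewed, about 8 in all and at most 12, crops included, and the job is handed in when it is done.

Besides the shell and the picture viewer there is one more tool, called after "Request:" as a command line: name --argument value ..., lists and objects as JSON in quotes. apply_moves: Moves the arm, as the interface text tells. Its arguments: {"type":"object","properties":{"commands":{"type":"array"}},"required":["commands"]}

```bash
mkdir -p pics; cat > h.py <<'E'
import numpy as np, cv2
from workcell import ctrl, snapshot
def snap(name,fn=None):
    s=snapshot(name)
    if fn: cv2.imwrite('pics/'+fn,cv2.cvtColor(np.array(s['pixels']),cv2.COLOR_RGB2BGR))
    return s
def ray(s,u,v):
    K=np.array(s['intrinsics']);d=np.array([(u-K[0,2])/K[0,0],(v-K[1,2])/K[1,1]]);p=d.copy()
    for _ in range(30): p=d/(1+s['k1']*(p@p))
    R=np.array(s['R']);t=np.array(s['t'])
    return -R.T@t, R.T@np.array([p[0],p[1],1])
def atz(s,u,v,z):
    o,d=ray(s,u,v); return (o+d*(z-o[2])/d[2]).round(4)
def proj(s,X):
    R=np.array(s['R']);K=np.array(s['intrinsics']);c=(np.atleast_2d(X)@R.T)+np.array(s['t'])
    p=c[:,:2]/c[:,2:];p=p*(1+s['k1']*(p**2).sum(1,keepdims=True))
    return p*[K[0,0],K[1,1]]+[K[0,2],K[1,2]]
E
python3 - <<'E'
from h import *
for n in('top','side'):
    s=snap(n,n+'0.png'); print(n,np.array(s['intrinsics']).tolist(),s['k1'],ray(s,320,200))
print(ctrl.get_obs())
E
```

```text
top [[490.02485606890167, 0.0, 315.3164640349581], [0.0, 490.02485606890167, 200.50605291102792], [0.0, 0.0, 1.0]] -0.09514861355670831 (array([0.27449075, 0.04061382, 1.63704097]), array([ 0.14670734, -0.0306241 , -0.98875252]))
side [[459.1907381526253, 0.0, 314.7705916032879], [0.0, 459.1907381526253, 200.88227116964225], [0.0, 0.0, 1.0]] -0.11411036821259081 (array([0.37806728, 1.28733317, 0.9205156 ]), array([ 0.04055483, -0.85279228, -0.52080133]))
{'t': 0.1, 'q': array([-8.20918630e+01,  1.48570249e+01,  8.80061900e+01,  1.22112942e-03,
        7.72350008e+01, -1.16183752e+01]), 'qvel': array([ 0.01609254, -0.05156552, -0.12888772, -0.05869405,  0.10567257,
        0.0079517 ]), 'joint_torque': array([ 3.57195917e-03, -4.46973968e+01, -2.91246772e+01,  2.10539196e-05,
        6.28761525e-03, -9.35816331e-06]), 'tcp_pos': array([ 0.18380802, -0.51788166,  0.24152989]), 'tool_rot': array([-9.00959635e+01,  2.09459390e-02, -1.60473776e+02]), 'force': array([-0.25943696,  0.0049332 ,  0.38458824]), 'torque': array([ 0.05242789, -0.02200598, -0.03979645]), 'gripper_width': 0.08511288672831019}
```

View pics/top0.png

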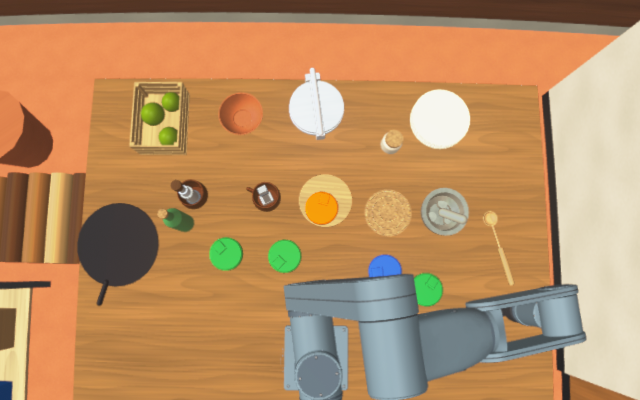

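View pics/side0.png

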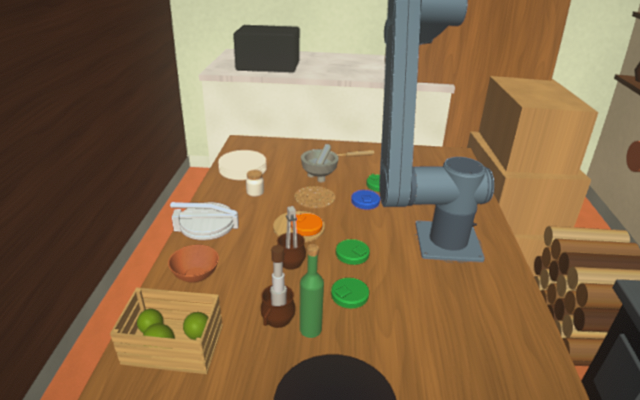

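Top view: board at about (325,201) with the orange lid at (322,207), trivet (388,213), jarrito_b with tongs (266,196), blowpipe jarrito (192,194), bottle (176,220). Next I measure these.

```bash
python3 - <<'E'
from h import *
s=snap('top'); im=np.array(s['pixels']); r,g,b=[im[...,i].astype(int) for i in range(3)]
hsv=cv2.cvtColor(im,cv2.COLOR_RGB2HSV)
m=((r>220)&(g>90)&(g<180)&(b<60)).astype(np.uint8); m[:,:290]=0;m[:,350:]=0;m[:170]=0;m[240:]=0
ys,xs=np.nonzero(m);print('lid px',xs.mean(),ys.mean(),len(xs),xs.min(),xs.max(),ys.min(),ys.max(),atz(s,xs.mean(),ys.mean(),.03))
ell=cv2.fitEllipse(max(cv2.findContours(m,0,1)[0],key=len)); print(ell)
for n,(u,v) in dict(board=(325.5,201),triv=(388,213),molc=(445,211),jb=(266,196),ja=(192,194)).items(): print(n,atz(s,u,v,.01),atz(s,u,v,.088))
big=cv2.resize(im[150:260,130:480],None,fx=2.28,fy=2.28,interpolation=cv2.INTER_CUBIC)
q=snap('side');i2=np.array(q['pixels'])[165:345,225:415]
b2=cv2.resize(i2,None,fx=2,fy=2,interpolation=cv2.INTER_CUBIC)
out=np.zeros((250+345,798,3),np.uint8);out[:250]=big[:250,:798]
b2=b2[:345];out[250:250+b2.shape[0],:380]=b2
z=cv2.resize(im[165:235,160:220],None,fx=4.9,fy=4.9,interpolation=cv2.INTER_CUBIC);out[250:250+343,400:400+294]=z
cv2.imwrite('pics/c1.png',out[...,::-1])
E
```

```text
lid px 321.14702308626977 207.64884568651277 823 306 337 192 223 [ 0.4874 -0.0131  0.03  ]
((321.1473388671875, 207.6474151611328), (31.172286987304688, 31.782026290893555), 1.8348363637924194)
board [ 0.5127 -0.0283  0.01  ] [ 0.5013 -0.025   0.088 ]
triv [ 0.4744 -0.2389  0.01  ] [ 0.4648 -0.2255  0.088 ]
molc [ 0.4831 -0.434   0.01  ] [ 0.4731 -0.4113  0.088 ]
jb [0.5274 0.1716 0.01  ] [0.5153 0.1654 0.088 ]
ja [0.5313 0.4211 0.01  ] [0.519  0.4029 0.088 ]
```

View pics/c1.png

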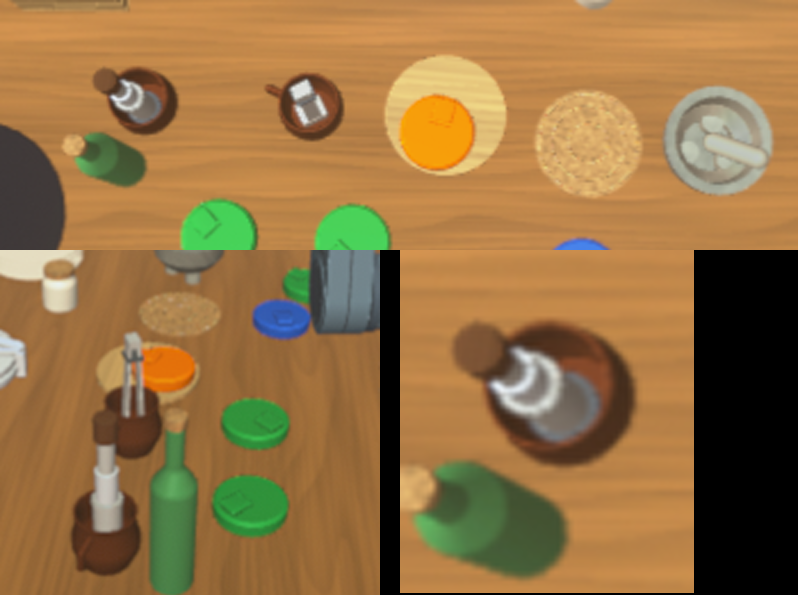

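```bash
cat >> h.py <<'E'
def plan(x,y,z,yaw,n):
    o=ctrl.get_obs();p=np.array(o['tcp_pos']);w=o['tool_rot'][2]
    dy=(yaw-w+180)%360-180; d=(np.array([x,y,z])-p)/n
    print('at',p.round(4),round(w,2),'f',np.round(o['force'],1),'g',round(o['gripper_width'],4),'t',o['t'],'turn/row',-dy/n)
    for i in range(n):
        a=np.radians(w+dy*i/n);print([round(d[0]*np.cos(a)+d[1]*np.sin(a),4),round(-d[2],4),round(-d[0]*np.sin(a)+d[1]*np.cos(a),4)])
E
python3 - <<'E'
from h import *
plan(.487,.07,.22,-90,18)
E
```

```text
at [ 0.1838 -0.5181  0.2418] -160.48 f [-0.3  1.2  1.4] g 0.0857 t 0.2 turn/row -3.9153052496995304
[np.float64(-0.0268), np.float64(0.0012), np.float64(-0.0252)]
[np.float64(-0.0284), np.float64(0.0012), np.float64(-0.0233)]
[np.float64(-0.03), np.float64(0.0012), np.float64(-0.0213)]
[np.float64(-0.0314), np.float64(0.0012), np.float64(-0.0192)]
[np.float64(-0.0326), np.float64(0.0012), np.float64(-0.017)]
[np.float64(-0.0337), np.float64(0.0012), np.float64(-0.0147)]
[np.float64(-0.0346), np.float64(0.0012), np.float64(-0.0124)]
[np.float64(-0.0354), np.float64(0.0012), np.float64(-0.01)]
[np.float64(-0.036), np.float64(0.0012), np.float64(-0.0076)]
[np.float64(-0.0364), np.float64(0.0012), np.float64(-0.0051)]
[np.float64(-0.0367), np.float64(0.0012), np.float64(-0.0026)]
[np.float64(-0.0368), np.float64(0.0012), np.float64(-0.0001)]
[np.float64(-0.0367), np.float64(0.0012), np.float64(0.0024)]
[np.float64(-0.0364), np.float64(0.0012), np.float64(0.0049)]
[np.float64(-0.036), np.float64(0.0012), np.float64(0.0074)]
[np.float64(-0.0354), np.float64(0.0012), np.float64(0.0098)]
[np.float64(-0.0347), np.float64(0.0012), np.float64(0.0122)]
[np.float64(-0.0337), np.float64(0.0012), np.float64(0.0146)]
```

Request:
apply_moves --commands '[-0.027, 0.001, -0.025, -4, 0.05, -0.028, 0.001, -0.023, -4, 0.05, -0.03, 0.001, -0.021, -4, 0.05, -0.031, 0.001, -0.019, -4, 0.05, -0.033, 0.001, -0.017, -4, 0.05, -0.034, 0.001, -0.015, -4, 0.05, -0.035, 0.001, -0.012, -4, 0.05, -0.035, 0.001, -0.01, -4, 0.05]'

```text
t: 0.87
tcp_pos: [0.3165, -0.2521, 0.2305]
tool_rot: [-90.1, -0.0, -127.8]
force: [1.3, 0.1, 0.6]
gripper_width: 0.0502
```

Request:
apply_moves --commands '[-0.036, 0.001, -0.008, -4, 0.05, -0.036, 0.001, -0.005, -4, 0.05, -0.037, 0.001, -0.003, -4, 0.05, -0.037, 0.001, 0, -4, 0.05, -0.037, 0.001, 0.002, -4, 0.05, -0.036, 0.001, 0.005, -4, 0.05, -0.036, 0.001, 0.007, -4, 0.05, -0.035, 0.001, 0.01, -4, 0.05]'

```text
t: 1.53
tcp_pos: [0.4419, 0.0296, 0.223]
tool_rot: [-89.9, -0.1, -94.3]
force: [0.6, -0.1, -0.8]
gripper_width: 0.0495
```

Request:
apply_moves --commands '[-0.014, 0, 0.024, -4.3, 0.05, -0.02, 0, 0.021, 0, 0.05, 0, 0.035, 0, 0, 0.05, 0, 0.035, 0, 0, 0.05, 0, 0.035, 0, 0, 0.05, 0, 0.035, 0, 0, 0.05, 0, 0.03, 0, 0, 0.05, 0, 0.01, 0, 0, 0.05]'

```text
t: 2.2
tcp_pos: [0.4985, 0.0744, 0.041]
tool_rot: [-88.9, -0.0, -88.7]
force: [-0.8, -0.5, -0.0]
gripper_width: 0.0496
```

```bash
python3 - <<'E'
from h import *
o=ctrl.get_obs();print(o['tcp_pos'],o['tool_rot'],o['force'])
s=snap('top');q=snap('side')
a=np.array(s['pixels'])[170:250,280:420];b=np.array(q['pixels'])[175:265,250:390]
out=np.vstack([cv2.resize(a,None,fx=4,fy=3.6,interpolation=2),cv2.resize(b,None,fx=4,fy=3.4,interpolation=2)])
cv2.imwrite('pics/c2.png',out[...,::-1])
E
```

```text
[0.49853476 0.07436274 0.04095463] [-8.88953550e+01 -1.24667826e-02 -8.86726277e+01] [-0.78926629 -0.45536178 -0.04745369]
```

View pics/c2.png

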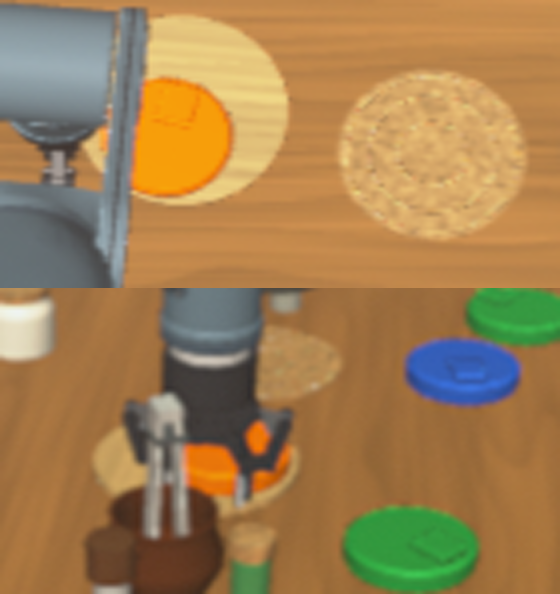

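Fingers straddle the space behind the lid (lid at ~(165,137) in the upper crop), clear of tongs; aligning x and pushing.

Request:
apply_moves --commands '[0, 0.007, -0.006, 1.3, 0.05, 0, 0.006, -0.005, 0, 0.05, 0.01, 0, 0, 0, 0.05, 0.012, 0, 0, 0, 0.05, 0.015, 0, 0, 0, 0.05, 0.015, 0, -0.001, 0, 0.05, 0.015, 0, -0.001, 0, 0.05, 0.012, 0, 0, 0, 0.05]'

```text
t: 2.97
tcp_pos: [0.4887, -0.0087, 0.035]
tool_rot: [-88.2, -0.1, -89.8]
force: [-0.1, 0.3, -0.4]
gripper_width: 0.0502
```

Request:
apply_moves --commands '[0.012, 0, 0, 0, 0.05, 0.012, 0, -0.001, 0, 0.05, 0.012, 0, -0.001, 0, 0.05, 0.012, 0, -0.001, 0, 0.05, 0.012, 0, -0.001, 0, 0.05, 0.012, 0, 0, 0, 0.05, 0.01, 0, 0, 0, 0.05, 0, 0, 0, 0, 0.05]'

```text
t: 3.63
tcp_pos: [0.488, -0.1039, 0.0448]
tool_rot: [-87.1, -0.5, -90.1]
force: [0.6, -0.4, -1.1]
gripper_width: 0.0503
```

```bash
python3 - <<'E'
from h import *
o=ctrl.get_obs();print(o['tcp_pos'],o['tool_rot'],o['force'],o['qvel'])
s=snap('top');q=snap('side')
a=np.array(s['pixels'])[170:250,280:420];b=np.array(q['pixels'])[165:255,250:390]
out=np.vstack([cv2.resize(a,None,fx=4,fy=3.6,interpolation=2),cv2.resize(b,None,fx=4,fy=3.4,interpolation=2)])
cv2.imwrite('pics/c3.png',out[...,::-1])
im=np.array(s['pixels']);r,g,b=[im[...,i].astype(int) for i in range(3)]
m=((r>210)&(g>80)&(g<180)&(b<60)).astype(np.uint8); m[:,:290]=0;m[:,420:]=0;m[:170]=0;m[245:]=0
ys,xs=np.nonzero(m);print(len(xs),xs.min(),xs.max(),ys.min(),ys.max(),atz(s,xs.max()-15.5,(ys.min()+ys.max())/2,.03))
E
```

```text
[ 0.48802424 -0.10385933  0.04475097] [-87.13185935  -0.52679928 -90.09736268] [ 0.59843728 -0.40603399 -1.13308473] [-0.37640397 -1.3121282   0.31029278  0.66027861  0.38910772  0.61283083]
78 354 365 215 223 [ 0.4506 -0.1071  0.03  ]
```

View pics/c3.png

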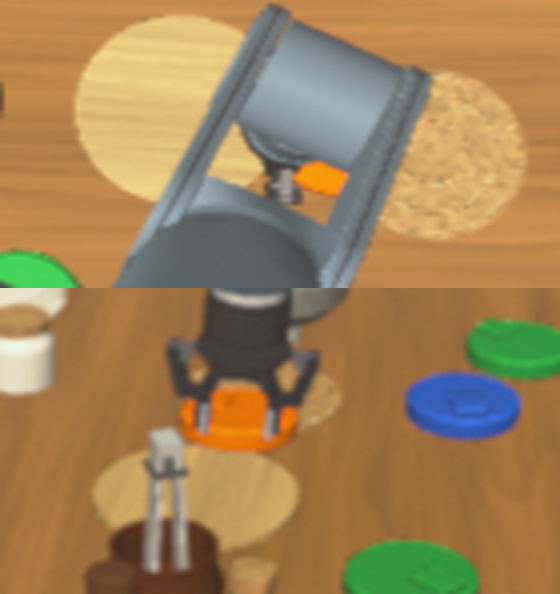

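Lid has dropped off the board into bridging position, with both fingers behind its rim. I lower slightly and continue gently.

Request:
apply_moves --commands '[0, 0.007, 0, 0, 0.05, 0, 0.006, 0, 0, 0.05, 0.01, 0.002, -0.001, 0, 0.05, 0.01, 0.002, -0.002, 0, 0.05, 0.01, 0.002, -0.002, 0, 0.05, 0.01, 0.002, -0.002, 0, 0.05, 0.008, 0.002, -0.002, 0, 0.05, 0, 0.001, 0, 0, 0.05]'

```text
t: 4.4
tcp_pos: [0.4855, -0.1343, 0.0315]
tool_rot: [-86.3, 0.9, -90.3]
force: [-3.4, 0.8, 3.2]
gripper_width: 0.0499
```

Request:
apply_moves --commands '[0.01, 0, -0.002, 0, 0.05, 0.01, 0, -0.002, 0, 0.05, 0.01, 0, -0.002, 0, 0.05, 0.01, 0, -0.002, 0, 0.05, 0.008, 0, -0.001, 0, 0.05, 0.006, 0, 0, 0, 0.05, 0, 0, 0, 0, 0.05, 0, 0, 0, 0, 0.05]'

```text
t: 5.07
tcp_pos: [0.4776, -0.1873, 0.0336]
tool_rot: [-85.9, 1.6, -90.4]
force: [-0.0, 5.3, 7.6]
gripper_width: 0.0501
```

```bash
python3 - <<'E'
from h import *
o=ctrl.get_obs();print(o['tcp_pos'],o['tool_rot'],o['force'],o['qvel'],o['q'])
s=snap('top');q=snap('side')
a=np.array(s['pixels'])[170:250,280:420];b=np.array(q['pixels'])[150:240,250:390]
out=np.vstack([cv2.resize(a,None,fx=4,fy=3.6,interpolation=2),cv2.resize(b,None,fx=4,fy=3.4,interpolation=2)])
cv2.imwrite('pics/c4.png',out[...,::-1])
for y,x,r in((-.238,.474,.055),(-.238,.474,.08)):
  pts=[[x+r*np.cos(t),y+r*np.sin(t),.004] for t in np.linspace(0,6.28,5)];print(proj(q,pts).round(1).tolist())
E
```

```text
[ 0.47764241 -0.18725473  0.03356151] [-85.91856565   1.55462286 -90.42815689] [-0.03659587  5.26575768  7.56635428] [-1.57729278  0.32500449 -0.50947072  0.72628525  0.58193919 -1.10702198] [-36.39316565  23.47313812 109.8715993    5.22584058  44.37895974
 -39.5733521 ]
[[300.0, 195.5], [313.0, 203.8], [328.3, 197.2], [315.2, 189.3], [300.0, 195.4]]
[[293.6, 195.1], [312.4, 207.3], [334.7, 197.6], [315.7, 186.2], [293.6, 195.0]]
```

View pics/c4.png

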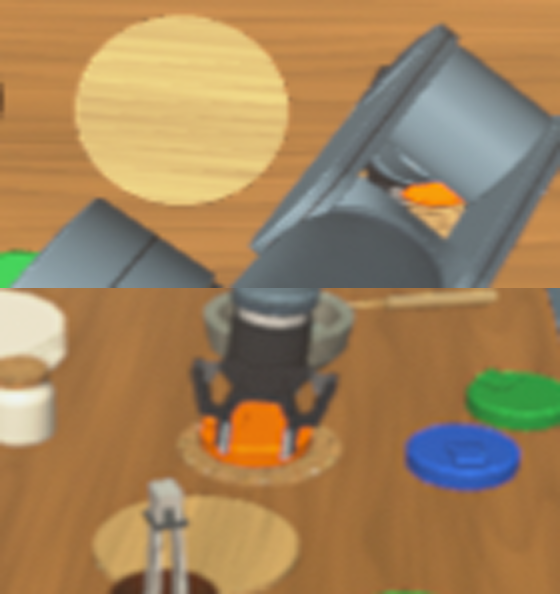

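Lid lies centred on the trivet (side crop, lid (257,432) within trivet (260,445)). Back off and rise.

Request:
apply_moves --commands '[-0.012, 0, 0, 0, 0.05, -0.02, 0, 0, 0, 0.05, -0.02, -0.01, 0, 0, 0.05, -0.01, -0.035, 0, 0, 0.05, 0, -0.035, 0, 0, 0.05, 0, -0.035, 0, 0, 0.05, 0, -0.035, 0, 0, 0.05, 0, -0.035, 0, 0, 0.05]'

```text
t: 5.83
tcp_pos: [0.4555, -0.1306, 0.2117]
tool_rot: [-87.6, 2.1, -90.9]
force: [0.6, -0.4, -0.3]
gripper_width: 0.05
```

```bash
python3 - <<'E'
from h import *
o=ctrl.get_obs();print(o['tcp_pos'],o['tool_rot'],o['force'],o['q'])
E
```

```text
[ 0.45549574 -0.13061417  0.21174845] [-87.588969     2.09360953 -90.85086896] [ 0.55397886 -0.42838466 -0.25951621] [-31.7936553    7.29316323 101.97352809   3.23413031  69.76953418
 -31.99181188]
```

```bash
python3 - <<'E'
from h import *
o=ctrl.get_obs()
s=snap('top');q=snap('side')
a=s['pixels'];im=np.array(a)
print(atz(s,176.3,185,.245),atz(s,188,222,.03))
o1,d1=ray(s,176.3,185);o2,d2=ray(q,278,254)
A=np.array([d1,-d2]).T;l=np.linalg.lstsq(A,o2-o1,rcond=None)[0];print(o1+d1*l[0],o2+d2*l[1])
z=cv2.resize(im[170:240,150:280],None,fx=6,fy=6,interpolation=2)[:,:790]
cv2.imwrite('pics/c5.png',z[...,::-1])
b=np.array(q['pixels'])[235:335,245:335];
y=cv2.resize(b,None,fx=5.9,fy=5.9,interpolation=2);cv2.imwrite('pics/c6.png',y[...,::-1])
# lid
for n,S,(x0,x1,y0,y1) in(('t',s,(350,420,180,240)),('s',q,(290,345,170,215))):
  im=np.array(S['pixels']);r,g,b=[im[...,i].astype(int) for i in range(3)]
  m=((r>200)&(g>80)&(g<180)&(b<60)); m[:,:x0]=0;m[:,x1:]=0;m[:y0]=0;m[y1:]=0
  ys,xs=np.nonzero(m);print(n,len(xs),xs.min(),xs.max(),ys.min(),ys.max(),xs.mean(),ys.mean(),atz(S,xs.mean(),ys.mean(),.022))
E
```

```text
[0.52   0.4131 0.245 ] [0.4346 0.4256 0.03  ]
[0.52271251 0.41713463 0.22988807] [0.51626899 0.41703591 0.22872501]
t 63 377 389 219 226 383.2857142857143 222.61904761904762 [ 0.4405 -0.2206  0.022 ]
s 409 300 327 184 202 313.2762836185819 192.44498777506112 [ 0.4776 -0.2367  0.022 ]
```

View pics/c5.png

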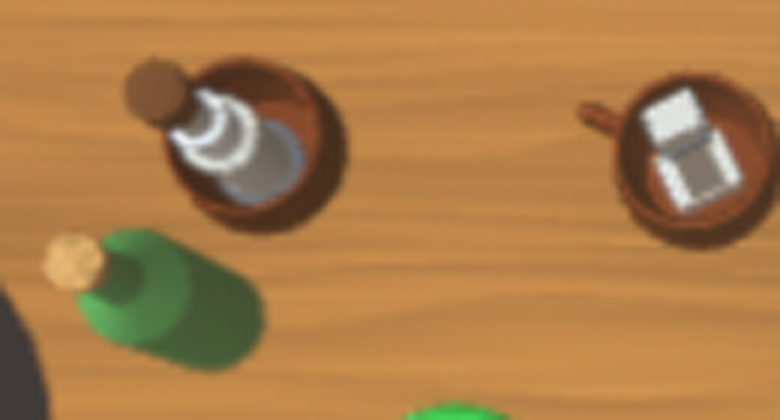

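View pics/c6.png

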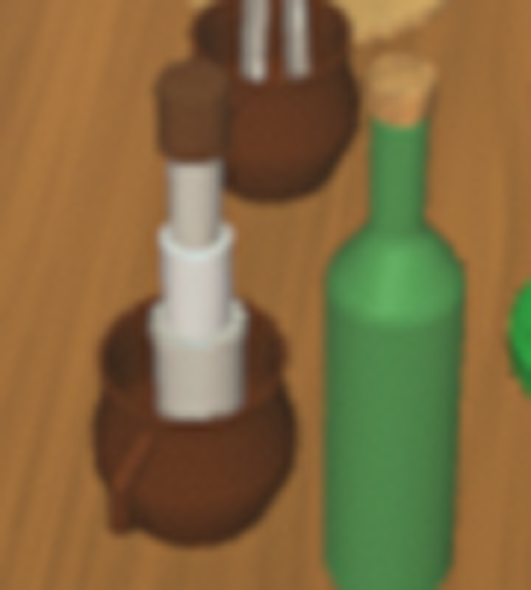

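Request:
apply_moves --commands '[0, -0.035, 0, 0, 0.07, 0, -0.035, 0, 0, 0.07, 0, -0.035, 0, 0, 0.07, -0.036, 0, 0.004, 0, 0.07, -0.036, 0, 0.004, 0, 0.07, -0.036, 0, 0.004, 0, 0.07, -0.036, 0, 0.004, 0, 0.07, -0.036, 0, 0.004, 0, 0.07]'

```text
t: 6.6
tcp_pos: [0.4761, 0.0356, 0.324]
tool_rot: [-87.6, 1.5, -92.2]
force: [1.0, 0.4, -0.3]
gripper_width: 0.0702
```

Request:
apply_moves --commands '[-0.036, 0, 0.004, 0, 0.07, -0.036, 0, 0.004, 0, 0.07, -0.036, 0, 0.004, 0, 0.07, -0.036, 0, 0.004, 0, 0.07, -0.036, 0, 0.004, 0, 0.07, -0.036, 0, 0.004, 0, 0.07, -0.036, 0, 0.004, 0, 0.07, 0, 0, 0, 0, 0.07]'

```text
t: 7.27
tcp_pos: [0.5148, 0.2983, 0.3175]
tool_rot: [-88.3, 1.1, -92.4]
force: [-0.5, -0.8, -0.4]
gripper_width: 0.0697
```

Request:
apply_moves --commands '[-0.036, 0, 0.001, -2.4, 0.07, -0.036, 0, 0.001, 0, 0.07, -0.03, 0, 0.001, 0, 0.07, -0.008, 0, 0, 0, 0.07, 0, 0, 0, 0, 0.07]'

```text
t: 7.68
tcp_pos: [0.5207, 0.4095, 0.3077]
tool_rot: [-88.9, 0.4, -90.0]
force: [0.5, -0.4, 0.7]
gripper_width: 0.0702
```

```bash
python3 - <<'E'
from h import *
o=ctrl.get_obs();print(o['tcp_pos'],o['tool_rot'],o['q'])
s=snap('top');q=snap('side')
a=np.array(s['pixels'])[150:240,130:230];b=np.array(q['pixels'])[195:295,235:335]
out=np.hstack([cv2.resize(a,(390,400),interpolation=2),cv2.resize(b,(400,400),interpolation=2)])
cv2.imwrite('pics/c7.png',out[...,::-1])
p=o['tcp_pos'];print(proj(q,[p,[.519,.414,.25],[.519,.414,.216]]),proj(s,[p,[.519,.414,.25]]))
E
```

```text
[0.52072022 0.40948847 0.30771623] [-88.91502118   0.425537   -89.99941983] [28.62948743 24.32249409 65.35776224 -0.14639474 89.16353914 28.63359663]
[[275.99972529 225.2557053 ]
 [276.89898763 246.15099495]
 [277.16209729 257.26678593]] [[171.79789972 180.77006707]
 [175.52462211 185.04825946]]
```

View pics/c7.png

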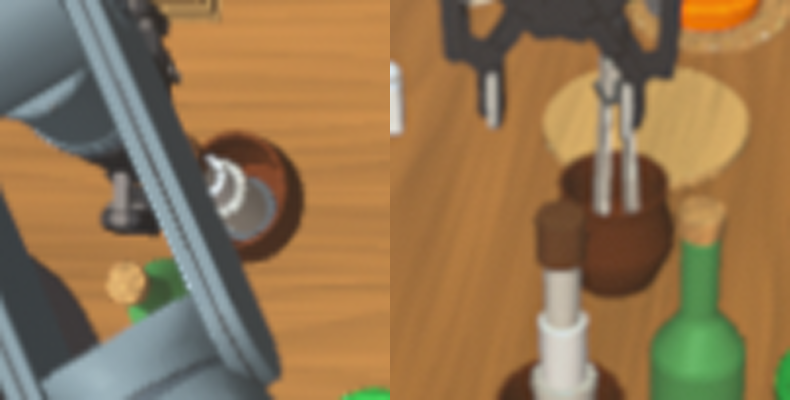

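Jaws straddle the mouthpiece (both centred at column ≈561 in the right crop). Descend and grip.

Request:
apply_moves --commands '[-0.002, 0.02, -0.001, 0, 0.07, -0.001, 0.02, -0.001, 0, 0.07, 0, 0.02, 0, 0, 0.07, 0, 0.012, 0, 0, 0.07, 0, 0.005, 0, 0, 0.07, 0, 0, 0, 0, 0.07]'

```text
t: 8.28
tcp_pos: [0.5237, 0.3994, 0.2296]
tool_rot: [-88.7, 0.2, -90.7]
force: [-0.6, -0.5, 1.1]
gripper_width: 0.0699
```

```bash
python3 - <<'E'
from h import *
o=ctrl.get_obs();print(o['tcp_pos'],o['tool_rot'],o['force'])
q=snap('side');b=np.array(q['pixels'])[205:285,240:320]
cv2.imwrite('pics/c8.png',cv2.resize(b,(400,400),interpolation=2)[...,::-1])
E
```

```text
[0.5236943  0.39943826 0.22961386] [-88.7306972    0.19413532 -90.68020147] [-0.62243119 -0.50557842  1.11523992]
```

View pics/c8.png

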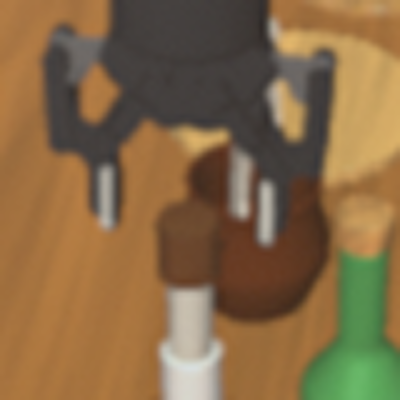

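Request:
apply_moves --commands '[-0.007, 0, 0, 0, 0.07, -0.006, 0, 0, 0, 0.07, 0, 0, 0, 0, 0.07]'

```text
t: 8.58
tcp_pos: [0.5261, 0.4121, 0.2338]
tool_rot: [-88.4, 0.3, -90.9]
force: [0.2, -0.9, 1.0]
gripper_width: 0.0702
```

```bash
python3 - <<'E'
from h import *
o=ctrl.get_obs();print(o['tcp_pos'],o['tool_rot'],o['force'])
q=snap('side');b=np.array(q['pixels'])[205:285,240:320]
s=snap('top');a=np.array(s['pixels'])[165:215,155:215]
cv2.imwrite('pics/c9.png',np.hstack([cv2.resize(b,(400,400),interpolation=2),cv2.resize(a,(400,400),interpolation=2)])[...,::-1])
E
```

```text
[0.5260763  0.41210664 0.23382981] [-88.44349794   0.33123022 -90.8627392 ] [ 0.20766066 -0.85190378  0.96605534]
```

View pics/c9.png

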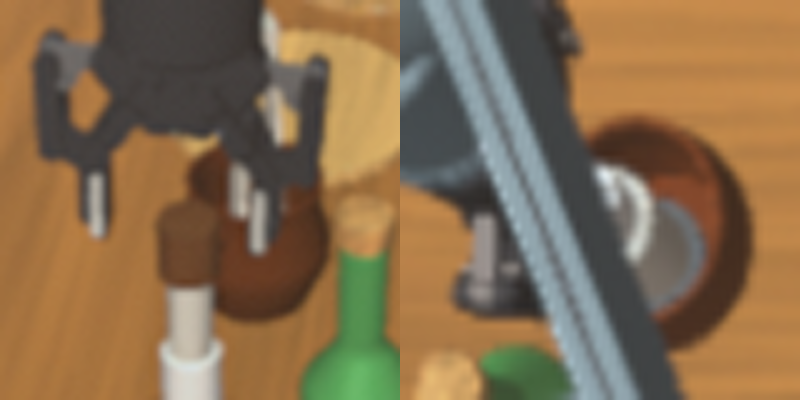

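Request:
apply_moves --commands '[0, 0.003, -0.005, 0, 0.07, 0, 0.002, 0, 0, 0.06, 0, 0, 0, 0, 0.045, 0, 0, 0, 0, 0.02, 0, 0, 0, 0, 0.02, 0, 0, 0, 0, 0.02]'

```text
t: 9.18
tcp_pos: [0.52, 0.4125, 0.2291]
tool_rot: [-88.4, 0.3, -90.7]
force: [-0.8, 0.3, -0.5]
gripper_width: 0.0295
```

Request:
apply_moves --commands '[0, 0, 0, 0, 0.02, 0, -0.005, 0, 0, 0.02, 0, -0.008, 0, 0, 0.02, 0, -0.01, 0, 0, 0.02, 0, -0.012, 0, 0, 0.02, 0, -0.012, 0, 0, 0.02, 0, -0.012, 0, 0, 0.02, 0, 0, 0, 0, 0.02]'

```text
t: 9.85
tcp_pos: [0.5176, 0.4112, 0.2911]
tool_rot: [-88.7, 0.2, -90.8]
force: [0.3, 0.5, -2.7]
gripper_width: 0.0292
```

```bash
python3 - <<'E'
from h import *
o=ctrl.get_obs();print(o['tcp_pos'],o['tool_rot'],o['force'],o['torque'])
E
```

```text
[0.51761155 0.411201   0.29110533] [-88.65999003   0.15176587 -90.7795385 ] [ 0.26906485  0.51029798 -2.74231147] [ 0.01386442 -0.03857099 -0.0049812 ]
```

Request:
apply_moves --commands '[0, -0.015, 0.001, 0, 0.02, 0, -0.02, 0.001, 0, 0.02, 0, -0.022, 0.001, 0, 0.02, 0, -0.025, 0.001, 0, 0.02, 0, -0.025, 0.001, 0, 0.02, 0, -0.025, 0.001, 0, 0.02, 0, -0.025, 0.001, 0, 0.02, 0, -0.015, 0, 0, 0.02]'

```text
t: 10.52
tcp_pos: [0.5191, 0.4094, 0.4648]
tool_rot: [-89.3, -0.2, -90.8]
force: [0.3, -0.2, -3.5]
gripper_width: 0.0297
```

Request:
apply_moves --commands '[0.015, 0, 0, 0, 0.02, 0.025, -0.001, 0, 0, 0.02, 0.025, -0.001, -0.008, 0, 0.02, 0.025, -0.001, -0.012, 0, 0.02, 0.025, -0.001, -0.012, 0, 0.02, 0.025, -0.001, -0.012, 0, 0.02, 0.025, -0.001, -0.012, 0, 0.02, 0.025, -0.001, -0.008, 0, 0.02]'

```text
t: 11.18
tcp_pos: [0.4519, 0.218, 0.4717]
tool_rot: [-88.9, 0.1, -90.4]
force: [0.4, -0.8, -3.2]
gripper_width: 0.0292
```

Request:
apply_moves --commands '[0.028, 0, 0, 0, 0.02, 0.028, 0, 0, 0, 0.02, 0.028, 0, 0, 0, 0.02, 0.028, 0, 0, 0, 0.02, 0.028, 0, 0.006, 0, 0.02, 0.028, 0, 0.01, 0, 0.02, 0.028, 0, 0.01, 0, 0.02, 0.015, 0, 0.01, 0, 0.02]'

```text
t: 11.85
tcp_pos: [0.4796, -0.0037, 0.4759]
tool_rot: [-88.6, -0.0, -90.3]
force: [-0.4, 0.4, -3.4]
gripper_width: 0.0294
```

Request:
apply_moves --commands '[0.008, 0, 0.01, 0, 0.02, 0.008, 0, 0.01, 0, 0.02, 0.006, 0.01, 0.008, 0, 0.02, 0, 0.02, 0, 0, 0.02, 0, 0.025, 0, 0, 0.02, 0, 0.025, 0, 0, 0.02, 0, 0.025, 0, 0, 0.02, 0, 0.02, 0, 0, 0.02]'

```text
t: 12.52
tcp_pos: [0.5185, -0.0288, 0.3476]
tool_rot: [-88.0, -0.1, -90.4]
force: [-0.2, 1.3, -3.1]
gripper_width: 0.0293
```

Request:
apply_moves --commands '[0, 0.018, -0.001, 0, 0.02, 0, 0.018, -0.001, 0, 0.02, 0, 0.018, -0.001, 0, 0.02, 0, 0.015, -0.001, 0, 0.02, 0, 0.012, -0.001, 0, 0.02, 0, 0.006, 0, 0, 0.02, 0, 0, 0, 0, 0.02]'

```text
t: 13.1
tcp_pos: [0.5128, -0.0202, 0.2439]
tool_rot: [-89.0, 0.3, -89.8]
force: [0.3, -0.3, -2.3]
gripper_width: 0.0295
```

```bash
python3 - <<'E'
from h import *
o=ctrl.get_obs();print(o['tcp_pos'],o['tool_rot'],o['force'],o['torque'])
q=snap('side');p=o['tcp_pos']
im=np.array(q['pixels']);u,v=proj(q,[p[0],p[1],.1])[0];print(u,v)
x0,y0=int(u)-45,int(v)-65
cv2.imwrite('pics/c10.png',cv2.resize(im[y0:y0+110,x0:x0+90],None,fx=5.4,fy=5.4,interpolation=2)[...,::-1]);print(x0,y0)
for z in (.012,.024,.122):print(z,((proj(q,[p[0],p[1],z])[0]-[x0,y0])*5.4).round())
E
```

```text
[ 0.51281451 -0.02021933  0.24393193] [-88.98891061   0.29440295 -89.80835559] [ 0.29865163 -0.27585068 -2.30783816] [-0.01188868  0.05639266  0.02237677]
298.3338645767371 204.22828859267327
253 139
0.012 [244. 468.]
0.024 [244. 453.]
0.122 [245. 322.]
```

View pics/c10.png

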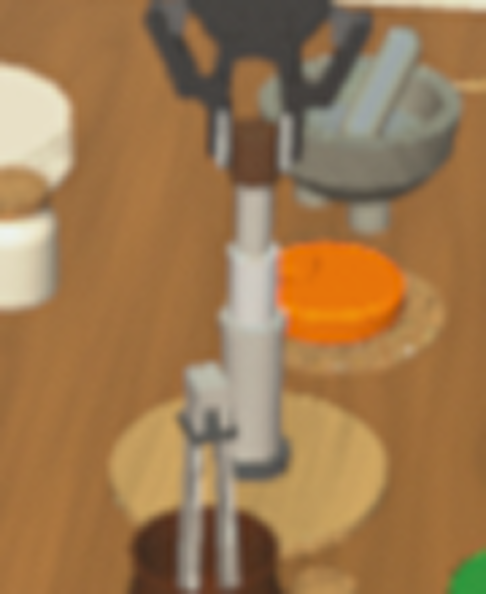

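Pipe hangs upright over the board (foot near (262,462), board centre ~(248,468)), lid flat on trivet. Set down gently.

Request:
apply_moves --commands '[0, 0.003, 0, 0, 0.02, 0, 0.003, 0, 0, 0.02, 0, 0.002, 0, 0, 0.02, 0, 0, 0, 0, 0.02]'

```text
t: 13.48
tcp_pos: [0.5152, -0.0198, 0.2383]
tool_rot: [-88.7, 0.2, -89.7]
force: [0.5, 0.1, -3.4]
gripper_width: 0.0291
```

Request:
apply_moves --commands '[0, 0.002, 0, 0, 0.02, 0, 0.002, 0, 0, 0.02, 0, 0.002, 0, 0, 0.02, 0, 0, 0, 0, 0.02]'

```text
t: 13.82
tcp_pos: [0.5168, -0.0204, 0.2343]
tool_rot: [-88.4, 0.1, -89.7]
force: [0.2, 0.2, -2.8]
gripper_width: 0.0295
```

Request:
apply_moves --commands '[0, 0.002, -0.001, 0, 0.02, 0, 0.002, -0.001, 0, 0.02, 0, 0.002, 0, 0, 0.02, 0, 0, 0, 0, 0.02]'

```text
t: 14.15
tcp_pos: [0.5166, -0.0209, 0.2304]
tool_rot: [-88.0, 0.1, -89.8]
force: [-0.6, 0.2, -0.7]
gripper_width: 0.0294
```

Request:
apply_moves --commands '[0, 0.002, 0, 0, 0.02, 0, 0.001, 0, 0, 0.02, 0, 0, 0, 0, 0.02, 0, 0, 0, 0, 0.02]'

```text
t: 14.48
tcp_pos: [0.5167, -0.0209, 0.2276]
tool_rot: [-88.0, 0.1, -89.8]
force: [0.2, 0.1, 4.4]
gripper_width: 0.0294
```

Request:
apply_moves --commands '[0, 0.005, 0, 0, 0.02, 0, 0.005, 0, 0, 0.02, 0, 0.005, 0, 0, 0.02, 0, 0.005, 0, 0, 0.02]'

```text
t: 14.82
tcp_pos: [0.5174, -0.0209, 0.2071]
tool_rot: [-88.0, 0.0, -89.8]
force: [-0.6, 0.1, 4.5]
gripper_width: 0.0293
```

Request:
apply_moves --commands '[0, 0.005, 0, 0, 0.02, 0, 0.005, 0, 0, 0.02, 0, 0.004, 0, 0, 0.02, 0, 0.004, 0, 0, 0.02, 0, 0.004, 0, 0, 0.02]'

```text
t: 15.23
tcp_pos: [0.5184, -0.021, 0.1824]
tool_rot: [-88.0, 0.0, -89.8]
force: [-2.7, 1.1, 9.6]
gripper_width: 0.0292
```

Request:
apply_moves --commands '[0, 0.004, 0, 0, 0.02, 0, 0.003, 0, 0, 0.02, 0, 0.003, 0, 0, 0.02]'

```text
t: 15.48
tcp_pos: [0.5188, -0.0211, 0.1729]
tool_rot: [-88.0, 0.0, -89.7]
force: [-2.7, 0.3, 10.0]
gripper_width: 0.0291
```

Request:
apply_moves --commands '[0, 0.004, -0.0005, 0, 0.02, 0, 0.004, -0.0005, 0, 0.02, 0, 0.004, -0.0005, 0, 0.02, 0, 0.004, -0.0005, 0, 0.02, 0, 0.003, 0, 0, 0.02]'

```text
t: 15.9
tcp_pos: [0.5184, -0.0211, 0.1557]
tool_rot: [-87.8, -0.0, -89.7]
force: [-2.4, 1.4, 9.7]
gripper_width: 0.0292
```

Request:
apply_moves --commands '[0, 0.003, 0, 0, 0.02, 0, 0.003, 0, 0, 0.02, 0, 0.003, 0, 0, 0.02]'

```text
t: 16.15
tcp_pos: [0.5183, -0.021, 0.1474]
tool_rot: [-87.8, -0.1, -89.7]
force: [-2.0, -0.7, 10.3]
gripper_width: 0.0291
```

Request:
apply_moves --commands '[0, 0.003, 0, 0, 0.02, 0, 0.003, 0, 0, 0.02, 0, 0.002, 0, 0, 0.02]'

```text
t: 16.4
tcp_pos: [0.5184, -0.021, 0.1402]
tool_rot: [-87.8, -0.1, -89.7]
force: [-1.4, -0.1, 19.2]
gripper_width: 0.0292
```

Request:
apply_moves --commands '[0, 0.002, 0, 0, 0.02, 0, 0.0015, 0, 0, 0.02, 0, 0, 0, 0, 0.02]'

```text
t: 16.65
tcp_pos: [0.5181, -0.021, 0.1404]
tool_rot: [-87.7, -0.1, -89.7]
force: [-1.7, -0.3, 1.2]
gripper_width: 0.0293
```

Request:
apply_moves --commands '[0, 0, 0, 0, 0.034, 0, 0, 0, 0, 0.045, 0, 0, 0, 0, 0.06, 0, 0, 0, 0, 0.065, 0, -0.01, 0, 0, 0.065, 0, -0.015, 0, 0, 0.065, 0, -0.02, 0, 0, 0.065, 0, 0, 0, 0, 0.065]'

```text
t: 17.32
tcp_pos: [0.5151, -0.0207, 0.1843]
tool_rot: [-88.0, -0.0, -89.7]
force: [1.1, -0.7, 0.1]
gripper_width: 0.0649
```

```bash
python3 - <<'E'
from h import *
o=ctrl.get_obs();print(o['tcp_pos'],o['tool_rot'],o['force'])
q=snap('side');p=o['tcp_pos']
im=np.array(q['pixels']);u,v=proj(q,[p[0],p[1],.1])[0]
x0,y0=int(u)-45,int(v)-50
cv2.imwrite('pics/c11.png',cv2.resize(im[y0:y0+95,x0:x0+130],None,fx=6,fy=6,interpolation=2)[...,::-1]);print(x0,y0)
for z in (.012,.122,.156):print(z,((proj(q,[p[0],p[1],z])[0]-[x0,y0])*6).round())
E
```

```text
[ 0.51513549 -0.02065456  0.18431843] [-8.80391712e+01 -2.41574997e-02 -8.96881624e+01] [ 1.06658553 -0.67411069  0.05929272]
252 154
0.012 [273. 430.]
0.122 [274. 267.]
0.156 [275. 215.]
```

Viewer limit reached; I'll verify by force: close the fingers and press on the mouthpiece's top, contact expected at TCP z ≈ 0.167 if fully shut.

Request:
apply_moves --commands '[0, -0.006, 0.001, 0, 0.04, 0, 0, 0.001, 0, 0, 0, 0, 0, 0, 0, 0, 0, 0, 0, 0, 0, 0, 0, 0, 0]'

```text
t: 17.78
tcp_pos: [0.5154, -0.0202, 0.1875]
tool_rot: [-88.3, 0.1, -89.7]
force: [-0.1, 0.7, -0.9]
gripper_width: 0.0038
```

```bash
python3 - <<'E'
from h import *
o=ctrl.get_obs();print(o['tcp_pos'],o['tool_rot'],o['gripper_width'])
for n in('side','top'):
  q=snap(n);im=np.array(q['pixels'])
  if n=='side':
    c=proj(q,[[.516,-.021,z] for z in(.012,.024,.122,.156)]).round(1);print(c.tolist())
    for r in range(int(c[3,1])-8,int(c[0,1])+8,2):
      print(r,' '.join('%02x%02x%02x'%tuple(im[r,k]) for k in range(int(c[0,0])-12,int(c[0,0])+14,2)))
E
```

```text
[ 0.51537502 -0.02022913  0.18749751] [-8.83034913e+01  5.03589993e-02 -8.96990128e+01] 0.0037603958908058828
[[297.3, 225.5], [297.3, 222.7], [297.5, 198.5], [297.5, 189.7]]
181 9f6f3f a37141 a17040 9d6e3f 96693c 5d554f 908b84 716254 928d86 584941 9c6b3b 976a3c 93683b
183 a07040 a3713f a16f3f 9c6d3d 96693b 796455 97928b 756557 8e8a83 6f553e 986a3d 9e6b3d 9b6437
185 a2703f a57340 a1703f 9a6b3d 97693c 976d49 867364 7b644f 967e6a cd6f2d db7d27 e3760f e87505
187 a47240 a57340 a06f3e 9b6c3e 986a3c 96673b 916539 93663c b86d33 ed7f04 eb7b09 e9760a e6740a
189 a67342 a47240 9f6e3e 9a6c3c 8c6138 724f31 6b4a30 6f4c31 bc6221 ec8108 ea7d0a eb7a0a e7760a
191 a67340 a47140 a06f3f 9a6b3c 7a5634 694830 6a4a31 684a31 804c2f df6d07 df6e0a e4720a e6740a
193 a4723f a37140 9e6f3d 9a6b3d 765133 67452f 6a4831 66452f 83492a ef7a08 e9780a e9760a e9760a
195 a3713f a1713e 9c6d3d 9a6a3b 765132 66442e 69462d 65442f 764429 eb7806 ee810a ed800a e9780a
197 a3723f a1713e 9b6b3b 9d7146 7c6049 65432b 6a462e 64412b 6b462f d2713a e37205 e97d0a ed880a
199 a3713f a1703f 99693a a68a6c 989181 6a4b37 664029 61402b 7e776a c7a
[... 844 characters left out ...]
 958e83 a88a5e c09a5c bc975b be975b
219 cba362 83735b 76726b 605f5a 5e5c56 63615a a7a092 b6ac9d 948d81 ab8b5d bd985a ba975a bf995c
221 cca362 9e8b70 7e7970 6a655d 837b72 aba294 bdb5a5 b6ac9d 938c81 907b5c bb975a bc985a bf995a
223 cda461 a08c73 b1ac9f 6b6961 8c8478 b4aa9b beb6a6 b5ab9c 948c7f 67645c ac8c58 be995b c39c5d
225 cea663 9d8b73 aaa396 5e5c57 827a71 b3aa9b bfb7a7 b1a99a 7c7970 5a5853 a98854 c09b5c bf9a5b
227 cba463 968671 a79c8d 7e6d57 7f786d 9e968a 6a6b66 64625c 575755 70614b b59258 c29c5d bf995b
229 c9a262 968772 b8ae9b c4a066 8f826f aea598 756c61 746957 937b54 b59358 be985a c29d5e be995b
231 c59f60 988a76 baae9d c59f62 95836b b4a998 bc9861 b89459 b99558 bd985b bf9a5c c09c5c bf9a5c
```

Request:
apply_moves --commands '[0, 0.007, 0.001, 0, 0, 0, 0.005, 0, 0, 0, 0, 0.004, 0, 0, 0, 0, 0.003, 0, 0, 0, 0, 0, 0, 0, 0]'

```text
t: 18.3
tcp_pos: [0.5176, -0.0204, 0.167]
tool_rot: [-88.2, 0.0, -89.7]
force: [-1.8, 1.3, 9.0]
gripper_width: -0.0002
```

Request:
apply_moves --commands '[0, 0.002, 0, 0, 0, 0, 0.002, 0, 0, 0]'

```text
t: 18.47
tcp_pos: [0.5202, -0.0212, 0.1673]
tool_rot: [-87.8, -0.1, -89.7]
force: [-4.3, 0.6, 17.8]
gripper_width: -0.0002
```

Contact exactly at 0.167 and 18 N moves nothing: fully shut. Lift clear.

Request:
apply_moves --commands '[0, -0.01, 0, 0, 0, 0, -0.03, 0, 0, 0, 0, -0.035, 0, 0, 0, 0, -0.035, 0, 0, 0, 0, 0, 0, 0, 0, 0, 0, 0, 0, 0]'

```text
t: 18.97
tcp_pos: [0.5149, -0.0208, 0.2813]
tool_rot: [-88.0, -0.1, -89.7]
force: [-0.4, 0.0, -1.0]
gripper_width: -0.0002
```

```bash
python3 - <<'E'
from h import *
o=ctrl.get_obs();print(o['tcp_pos'],o['force'],o['t'])
q=snap('side');im=np.array(q['pixels']).astype(int);r,g,b=im[...,0],im[...,1],im[...,2]
print('lid ',[(xs.mean().round(1),ys.mean().round(1),atz(q,xs.mean(),ys.mean(),.022)) for ys,xs in [np.nonzero((r>200)&(g>80)&(g<180)&(b<60)&(np.arange(640)[None]>285)&(np.arange(640)[None]<345)&(np.arange(400)[:,None]>170)&(np.arange(400)[:,None]<215))]])
grey=(abs(r-b)<35)&(r>130)
for row in(205,209,213,217,221): k=np.nonzero(grey[row,290:312])[0]+290; print(row,k.min(),k.max())
br=(r<120)&(r-b>30)
for row in(190,193,196): k=np.nonzero(br[row,286:310])[0]+286; print(row,k.min(),k.max())
E
```

```text
[ 0.51494355 -0.02075998  0.28129615] [-0.41401979  0.02331258 -0.96208655] 18.9667
lid  [(np.float64(313.7), np.float64(192.4), array([ 0.4761, -0.2371,  0.022 ]))]
205 292 302
209 290 302
213 290 302
217 290 302
221 294 301
190 294 300
193 293 300
196 293 301
```

Pipe upright (edges vertical), lid unmoved; handing in.

```bash
python3 -c "
from h import *
print(ctrl.job_done())"
```

```text
the job is handed in; nothing more can be done
None
```

I handed the job in at about 19 s on the robot's clock. The system gave no verdict, so what follows rests on my own last checks.

- **Lid:** I pushed the orange lid off the board onto the trivet with two fingers behind its rim. The side camera puts its centre at (0.476, -0.237), within a few millimetres of the trivet's (0.475, -0.238). It looked flat in my last picture of it, but I had no numeric check of its tilt. The top camera saw only a sliver of it past the arm, so it gave no second reading.
- **Blowpipe:** I gripped it by the mouthpiece, lifted it out and set it down near the centre of the board. I then pushed it shut while still holding it.
    - **Thin tube:** it moved first at about 4.5 N and was home at TCP height of about 0.183 m.
    - **Middle tube:** it then moved at about 10 N until it stopped.
    - **Shut check:** pressing on top with closed fingers met contact at TCP height 0.167 m, as expected for a fully shut pipe. 18 N then moved nothing.
    - **Upright check:** the last side image shows the pipe standing with vertical edges. The gripper is clear, with its fingertips about 11 cm above the mouthpiece.

**Loose ends:**
- The tool tilted by 2 to 4° and drifted by several millimetres during moves; I corrected the position, but the tilt could not be corrected directly.
- The viewer refused my 13th picture, so I made the last checks from pixel values and force readings.
- I did not re-measure the other objects at the end. I saw no sign of contact with any of them.

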